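# Press a metal case home in the sprung test jig and hold it down

## Robot

A 7-joint arm with a two-finger parallel gripper is mounted at the origin on the work surface. World frame = base frame: x ahead of the robot, y to its left, z up, the work surface at z = 0. Lengths are in m, angles in rad, forces in N, time in s.
With the tool pointing down it reaches from about 0.425 to 0.925 m from the base axis. Payload 6.8 kg.
Tool frame: the origin (TCP) lies on the centre line of the jaws, within the pads' length; the fingertips stand 14 mm ahead of it and the grasp point (between the pads) lies 5 mm behind it (r.nose_length is the distance from the TCP to the fingertips, in m); z points along the fingers, y is the direction in which the jaws open and shut (so a half turn about z gives the same grasp; the last joint's range is limited). The gripper opens to 85 mm and grips with 20 to 120 N. Pads are 22 mm wide; open, the fingers measure 114 mm over their backs; the gripper's body (76 mm by 85 mm) begins 54 mm behind the grasp point. The pads swing forward as they close: fully open they stand 13 mm farther back than shut.
Start: joints at [-1.217, 0.477, 0.022, 1.555, -0.011, 1.109, -0.083], TCP at [0.301, 0.604, 0.245] pointing down, gripper open.
Joint ranges: [-2.96, 2.96], [-0.34, 2.1], [-1.41, 1.46], [0.24, 2.44], [-1.37, 4.51], [0.17, 1.92], [-2.96, 2.96]. Speed limits (rad/s): [2.39, 2.39, 3.14, 3.14, 3.14, 3.14, 3.14].

## Interface

Orientations are given as a rotation vector (axis times angle).
In Python, from bench import r, imaging, look_for, outline_of gives the robot as it stands. The module is installed in compiled form; this text tells all that it offers.
- The arm moves only by the tool carry_out, never from a script. Its arguments are lists of equal length, an entry for each row: "offset": the shift along the tool's x, y, z as a fraction of full scale, a list of three; "turn": the turn, a rotation vector about the tool's x, y, z as a fraction of full scale, a list of three. A call has 1 to 8 rows; each row is the pose to reach, as a shift and turn from the pose commanded when the call began, along the tool's axes at that moment; what a row does not reach only later rows make up. Full scale, the value 1, is 0.5 m for a shift and 1.5 rad for a turn. A row lasts 1/10 s, in which the tool goes at most 50 mm and 8.59 degrees, less where a joint would pass 70% of its speed; a pose out of reach is approached as far as the arm can. A call with a number of a shift or a turn outside -1 to 1 is refused whole. A call with a gripper value outside its range is refused whole. "hand" is the closure, from 0 (fully open) to 1 (shut), set as the call begins (left out, the last holds). The fingers move at their own pace and stop on an object; "force" is the grip in N (left out, the last holds). Time passes only in rows, so rows that repeat a pose let the fingers close. It gives the time, the measured TCP pose, the force and the opening at its end, in the units of the state.
- r.get_obs(): the state, without advancing time (a new reading comes with each control period).
- imaging.grab_frame(name): name is "scene" or "top" or "wrist"; returns a dict with "pixels" (420x560x3 uint8, red, green, blue), "fx", "fy", "cx", "cy" (pixels), "R" (3x3) and "t" (3): a world point X has camera coordinates R X + t. Camera axes: x right, y down, z forward; pixel columns grow to the right and rows downward; lengths in m; the calibration is good to about 2 mm. A picture is of the moment at which its call begins. There is no depth.
- r.hand_in(): hands the job in, once; it reports no verdict.
Trained networks look in the newest picture that a camera, given by its name, has taken for a name from the list of things; names that differ only in an ending like _2 or _b are one class to them, and where a whole thing is asked for, a point or a joint stands for the part that bears it (a point fixed in the world has none). Each returns a list of dicts, best first, with "score" (0 to 1); they miss things now and then, are a little off and sometimes report something else, mostly with a low value. They report only what shows in the picture. A call takes as long as a camera call. They do not tell look-alikes from the thing itself.
- look_for(query, camera): "xyz" ([x, y, z] in m, in the coordinates of the camera as it stood for that picture, good to about 4 mm: the middle of the surface that is visible of it).
- outline_of(query, camera): "region" (420x560 bool, what is visible of it).
The state is a dict: "clock": time; "joints": joint angles; "qvel": joint speeds; "tau": joint torques, N m; "tcp_pos": TCP position; "orientation": TCP orientation; "contact_force": force on the tool from outside, world axes, zero at the start; "moment": the same for the moment, N m; "grip_width": finger opening in m.
Only numpy, scipy, OpenCV 4.12 (cv2) and the standard library are available. Lean on these libraries where they do the work, as an engineer would, in place of code of your own. Each camera call takes 0.05 s, during which the arm holds its last target. There are 200 camera calls.

## Task

Put the middle-sized of the three slim metal cases face up in the nest of the press jig and let go of it; it will stand proud on the sprung plunger. Then swing the jig's lever down over it by its knob and press until the case is fully home on the nest's hard stops, and finish while still holding the lever down with the fingers, without crushing the case. Leave everything else on the bench where it is.

Things in the scene. Friction and masses are not known exactly. Their poses are not given: they have to be found in the camera images.
- device: The case to be pressed: slim aluminium box, 72 mm (its x) x 34 mm (its y) x 14 mm high, about 80 g, dark face plate on top; the middle-sized of three alike. Lies flat on the bench, face up. Origin: centre of its underside, z up. Goes in the nest either way round (half a turn about z makes no difference). Bears up to 90 N of pressing by the lever.
- jig: The press jig, fixed to the bench: aluminium base, x -60 to +112 mm, y +-33 mm, 20 mm high, with a nest for the case. Origin: at bench height under the nest's centre; x runs along the nest's long side, from the nest towards the lever's hinge, away from the robot; z up.
- nest_stop (a point): Nest centre at hard-stop height, 26 mm above the bench: the centre of the case's underside comes here when fully home. The stops are steel cross bars at jig x -29 (jig_c0) and +29 mm (jig_c1). Pocket 76 x 38 mm, long side along jig x. Walls stand only near the corners (48 mm open amid each long side), upright to 38 mm above the bench, then flared outwards to about 47 mm (to x +-47, y +-28 mm).
- plunger (a joint): Sprung plunger in the nest's middle: flat brass head, 25 mm diameter, top 34 mm above the bench when out. Value: how far it is pushed down (m): 0 = out, 0.008 = case on the hard stops (its own end lies deeper, at 0.012). Spring 3 N at 0, 9.4 N at 0.008, so a case just laid in stands 8 mm proud, underside 34 mm above the bench.
- lever (a joint): Angle of the press lever, rad: 0 = level and down (its pad then touches the top of a case that is home), grows as lifted; starts stood up at 1.5 to 1.8. About 0.085 when the pad meets a case standing proud. Stiff hinge: stays where it is left, but if not held down the plunger's spring lifts it and the case off the stops.
- lever_hinge (a point): Middle of the lever's hinge axis, which runs along jig y; 94 mm from the nest's centre along jig x, 44 mm above the bench. Hinge cheeks (jig x 86 to 102 mm, y +-17 mm) stand 52 mm high.
- lever_knob (a point): Knob centre: a barrel 24 mm diameter, 26 mm long along jig y (flat ends, to be pinched; it turns between the fingers as the lever swings). At lever angle a it is, from the hinge, at jig x = -0.172 cos a + 0.016 sin a, z = 0.172 sin a + 0.016 cos a (m); lever level: 60 mm above the bench. About 6 N down on it brings the case to the stops; 8 to 15 N holds it there.
- press_pad (a point): Lowest point of the lever's round rubber pad (20 mm diameter), 94 mm from the hinge; it presses the middle of the case's top. The lever is a steel bar 14 mm wide, 10 mm thick, its middle line 16 mm above the hinge axis when level; stood up, its knob reaches about 230 mm above the bench.
- big_case: Bystander: the largest case, 96 x 50 x 14 mm, same make. Too big for the nest. Origin: centre of underside.
- small_case: Bystander: the smallest case, 50 x 24 x 14 mm, same make. Origin: centre of underside.
- flux_jar: Bystander: glass jar 44 mm in diameter, 45 mm high. Origin: centre of underside.
- flux_brush: Bystander: brush 150 mm long lying on the bench near the robot. Origin: middle of its length.
- steel_strip: Bystander: flat steel strip 130 x 18 x 5 mm. Origin: centre of underside.
- screw_dish: Bystander: steel dish 70 mm in diameter, 22 mm high. Origin: centre of underside.
- heat_sink_post: Bystander: small turned aluminium post, 32 mm foot, 26 mm high. Origin: centre of underside.
There are look-alikes about, which are no part of the job. Leave any yellow look-alike of the device alone.

How it is judged:
By the outcome, as a careful person would: the job done as asked, in the order asked, and still so for the second after the job is handed in, while the arm keeps its last pose, push and grip.
It also fails if it takes over 64 s, if anything falls off the work surface, if the arm or the gripper's body presses on something with over 40 N, if the wrist force passes 120 N, or if a joint passes its speed limit or range.

## Working session

There is one attempt and no reset: what is moved stays moved. The work goes in short steps, Python scripts to look and compute and a tool call to move; the robot and the scene stay as the last step left them, time stands still between calls to the robot, and variables do not carry over. Pictures are saved under pics/ and viewed, about 8 in all and at most 12, crops included, and the job is handed in when it is done.

Besides the shell and the picture viewer there is one more tool, called after "Emit:" as a command line: name --argument value ..., lists and objects as JSON in quotes. carry_out: Moves the arm, as the interface text tells. Shift numbers are shares of 0.5 m and turn numbers shares of 1.5 rad, none past 1 either way. Its arguments: {"type":"object","properties":{"offset":{"type":"array","items":{"type":"array","items":{"type":"number","minimum":-1,"maximum":1}}},"turn":{"type":"array","items":{"type":"array","items":{"type":"number","minimum":-1,"maximum":1}}},"hand":{"type":"number"},"force":{"type":"number"}},"required":["offset","turn"]}

```bash
mkdir -p pics; python3 - <<'E'
from bench import r, imaging, look_for, outline_of
import cv2,numpy as np
o=r.get_obs(); print({k:np.round(v,3).tolist() for k,v in o.items()})
for n in("scene","top"):
    f=imaging.grab_frame(n); cv2.imwrite(f"pics/{n}0.png",f["pixels"][:,:,::-1])
    R=np.array(f["R"]);t=np.array(f["t"]);print(n,f["fx"],f["cx"],f["cy"],(-R.T@t).round(3))
    for q in("device","jig","lever_knob","big_case","small_case","lever"):
        for d in look_for(q,n)[:4]:
            c=np.array(d["xyz"]);w=R.T@(c-t);print(q,round(d["score"],2),w.round(3),(f["fx"]*c[0]/c[2]+f["cx"]).round(),(f["fy"]*c[1]/c[2]+f["cy"]).round())
E
```

```text
{'clock': 0.0, 'joints': [-1.217, 0.478, 0.022, 1.556, -0.011, 1.109, -0.083], 'qvel': [0.0, 0.001, 0.0, -0.001, 0.001, -0.001, 0.001], 'tau': [-0.001, -59.645, 1.608, -28.12, 0.013, 0.009, -0.0], 'tcp_pos': [0.301, 0.604, 0.244], 'orientation': [-0.719, -3.058, 0.003], 'contact_force': [-0.442, 0.564, -0.091], 'moment': [0.036, -0.008, -0.013], 'grip_width': 0.085}
scene 413.49572664707205 286.73806448431014 205.50404807634683 [1.034 0.083 0.849]
device 0.83 [ 0.616 -0.252  0.012] 183.0 224.0
device 0.57 [ 0.573 -0.356  0.015] 147.0 200.0
jig 0.94 [0.596 0.002 0.018] 291.0 236.0
lever_knob 0.59 [0.632 0.004 0.173] 289.0 214.0
lever_knob 0.58 [ 0.34  -0.234  0.019] 224.0 136.0
big_case 0.75 [0.547 0.244 0.016] 399.0 237.0
big_case 0.49 [0.605 0.007 0.021] 292.0 239.0
small_case 0.75 [ 0.435 -0.203  0.014] 225.0 166.0
lever 0.95 [0.63  0.008 0.17 ] 291.0 214.0
top 528.3634866087523 273.24743252851823 207.6875053615787 [ 0.321 -0.038  1.246]
device 0.65 [0.668 0.316 0.044] 139.0 163.0
device 0.57 [ 0.569 -0.355  0.014] 422.0 208.0
jig 0.86 [ 0.557 -0.002  0.022] 272.0 211.0
lever_knob 0.76 [0.62  0.005 0.218] 267.0 162.0
big_case 0.93 [0.548 0.252 0.011] 166.0 215.0
small_case 0.67 [ 0.434 -0.202  0.02 ] 358.0 265.0
lever 0.58 [0.621 0.004 0.214] 267.0 162.0
```

View pics/top0.png

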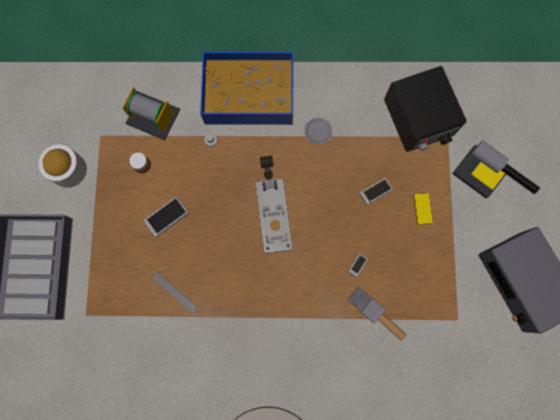

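View pics/scene0.png

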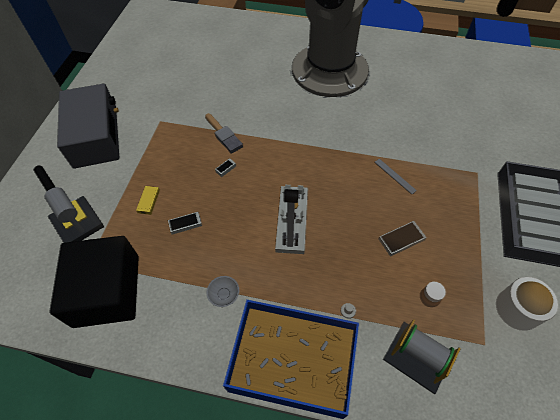

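Top view: the device candidates are the case at (376,190), the big case (166,216), the small case (358,265) and the yellow look-alike (424,208). In the scene view the same four are at (185,222), (402,237), (226,167) and (148,200). By size and colour I choose the one at top (376,190). The jig is at top (274,215) with its lever stood up and the knob at (267,162). Next I measure these and check the choice in a crop.

```bash
cat > h.py <<'E'
from bench import r, imaging, look_for, outline_of
import cv2, numpy as np
from scipy.optimize import minimize
from scipy.spatial.transform import Rotation as Ro
def proj(f,X):
    c=np.atleast_2d(X)@np.array(f["R"]).T+np.array(f["t"])
    return np.c_[f["fx"]*c[:,0]/c[:,2]+f["cx"],f["fy"]*c[:,1]/c[:,2]+f["cy"]]
def ray(f,uv,z):
    R=np.array(f["R"]);o=-R.T@np.array(f["t"])
    d=R.T@np.array([(uv[0]-f["cx"])/f["fx"],(uv[1]-f["cy"])/f["fy"],1]);return o+d*(z-o[2])/d[2]
def box(p,lx,ly,h):
    x,y,a=p;c,s=np.cos(a),np.sin(a)
    return np.array([[x+c*i-s*j,y+s*i+c*j,z] for i in lx for j in ly for z in h])
def fitbox(fs,ms,p0,lx,ly,h):
    S=8
    def cost(p):
        e=0
        for f,m in zip(fs,ms):
            q=cv2.convexHull((proj(f,box(p,lx,ly,h)).astype(np.float32)))
            im=np.zeros(m.shape,np.uint8); cv2.fillConvexPoly(im,np.round(q*256).astype(np.int32),255,cv2.LINE_AA,8)
            e+=np.abs(im/255.-m).sum()/m.sum()
        return e
    return min((minimize(cost,[p0[0],p0[1],a],method="Nelder-Mead",options=dict(initial_simplex=[[p0[0],p0[1],a],[p0[0]+.01,p0[1],a],[p0[0],p0[1]+.01,a],[p0[0],p0[1],a+.2]])) for a in p0[2]),key=lambda s:s.fun)
E
python3 - <<'E'
from h import *
fs=[imaging.grab_frame(n) for n in("scene","top")]
big=[cv2.resize(f["pixels"][:,:,::-1],None,fx=6,fy=6,interpolation=cv2.INTER_CUBIC) for f in fs]
def crop(i,u,v,w,h):return big[i][(v-h)*6:(v+h)*6,(u-w)*6:(u+w)*6]
for q,near in(("device",(.616,-.252)),("jig",(.58,0))):
    ms=[]
    for f,n in zip(fs,("scene","top")):
        best=None
        for d in outline_of(q,n):
            m=d["region"];v,u=np.nonzero(m);w=ray(f,(u.mean(),v.mean()),.014)
            print(q,n,round(d["score"],2),m.sum(),w.round(3),np.round(cv2.minAreaRect(np.c_[u,v].astype(np.float32))[1],1))
            if best is None and np.hypot(*(w[:2]-near))<.05: best=m
        ms.append(best)
    if q=="device" :
        for k,(F,M) in dict(both=(fs,ms),scene=(fs[:1],ms[:1]),top=(fs[1:],ms[1:])).items():
            if any(m is None for m in M): continue
            s=fitbox(F,[m.astype(float) for m in M],(*near,[-1.,-.4,.4,1.,1.57]),(-.036,.036),(-.017,.017),(0,.014));print(k,s.x.round(4),round(s.fun,3))
out=np.hstack([cv2.resize(crop(0,290,220,34,42),(390,480)),cv2.resize(crop(1,274,212,34,42),(390,480))])
cv2.imwrite("pics/jig.png",out)
out=np.hstack([crop(0,185,222,32,32),crop(1,376,190,32,32)]);cv2.imwrite("pics/dev.png",out)
E
```

```text
device scene 0.76 483 [ 0.613 -0.248  0.014] [15.3 32.4]
device scene 0.73 398 [ 0.572 -0.356  0.014] [15.1 29.6]
device top 0.7 441 [ 0.61  -0.248  0.014] [14.6 30.4]
device top 0.58 483 [ 0.568 -0.356  0.014] [30.6 15.9]
both [ 0.6108 -0.2496 -1.0085] 0.345
scene [ 0.6085 -0.2508  2.1347] 0.153
top [ 0.6117 -0.2488  2.1392] 0.172
jig scene 0.97 1891 [ 0.554 -0.006  0.014] [29.4 68.6]
jig scene 0.16 909 [0.547 0.249 0.014] [22.8 42.9]
jig top 0.8 2257 [ 0.561 -0.003  0.014] [96.7 28.2]
```

View pics/jig.png

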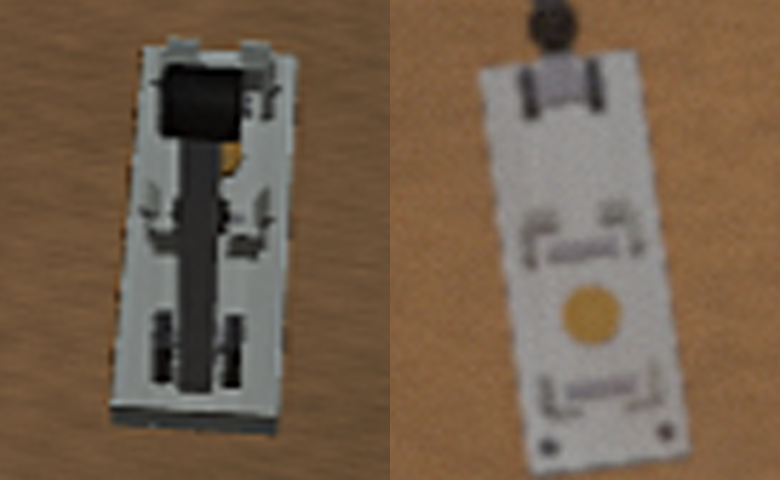

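View pics/dev.png

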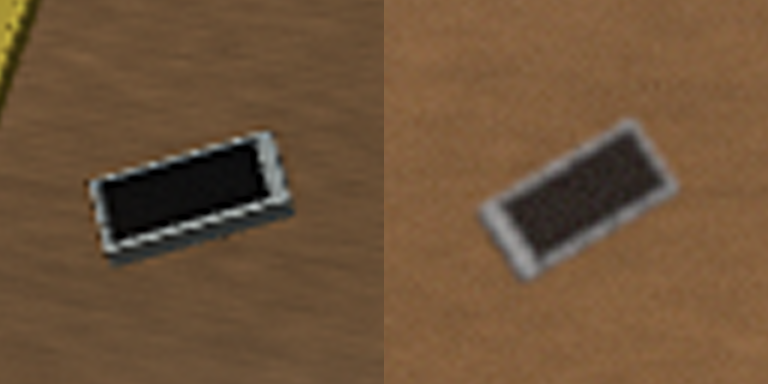

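The crop shows a silver rim with a dark face on the chosen case: correct device. On the jig, the brass plunger is at crop (591,315), and the base corners are clear.

```bash
cat >> h.py <<'E'
def plan(p,yaw):
    """shift (tool axes, share of .5) and turn (share of 1.5 rad) to tool-down pose at p with tool x at yaw (mod pi)"""
    o=r.get_obs();T=Ro.from_rotvec(o["orientation"]);x=T.as_matrix()[:,0]
    y0=np.arctan2(x[1],x[0]);k=np.round((y0-yaw)/np.pi);yw=yaw+k*np.pi
    G=Ro.from_matrix(np.array([[np.cos(yw),np.sin(yw),0],[np.sin(yw),-np.cos(yw),0],[0,0,-1]]).T)
    print("off",(T.inv().apply(np.array(p)-o["tcp_pos"])/.5).round(4),"turn",((T.inv()*G).as_rotvec()/1.5).round(4),"yaw0",round(y0,3))
E
python3 - <<'E'
from h import *
f=imaging.grab_frame("top")
J=lambda x,y,z:ray(f,(240+(x-390)/5.735-.5,170+y/5.714-.5),z)
c=[J(x,y,.02) for x,y in((480,70),(638,53),(688,452),(530,473))]
for w in c: print(w.round(4))
print("sizes",[np.linalg.norm(c[i]-c[(i+1)%4]).round(4) for i in range(4)])
ax=(c[0]+c[1]-c[2]-c[3])[:2];a=np.arctan2(ax[1],ax[0]);u=np.array([np.cos(a),np.sin(a)])
print("yaw",a,"nest from base",(sum(c)[:2]/4-u*.026).round(4),"plunger",J(591,315,.034).round(4))
D=[ray(f,(344+(x)/6-.5,158+y/6-.5),.014) for x,y in((94,208),(247,117),(296,187),(143,279))]
print("dev",np.mean(D,0).round(4),[np.linalg.norm(D[i]-D[(i+1)%4]).round(4) for i in range(4)],np.arctan2(*(D[1]+D[2]-D[0]-D[3])[[1,0]]))
plan([.610,-.250,.12],-1.008)
E
```

```text
[0.6292 0.0404 0.02  ]
[ 0.6369 -0.0255  0.02  ]
[ 0.4693 -0.0473  0.02  ]
[0.4601 0.0168 0.02  ]
sizes [np.float64(0.0663), np.float64(0.169), np.float64(0.0648), np.float64(0.1707)]
yaw 0.13391534379522776 nest from base [ 0.5231 -0.0074] plunger [ 0.5233 -0.0075  0.034 ]
dev [ 0.6111 -0.2479  0.014 ] [np.float64(0.0721), np.float64(0.0341), np.float64(0.072), np.float64(0.0342)] -1.020450056050073
off [-1.315  -1.2541  0.2505] turn [ 0.     -0.      0.3641] yaw0 2.68
```

Emit:
carry_out --offset '[[-0.08, -0.08, -0.03], [-0.15, -0.14, -0.06], [-0.22, -0.21, -0.09], [-0.29, -0.28, -0.12], [-0.36, -0.34, -0.15], [-0.43, -0.41, -0.18], [-0.5, -0.47, -0.2], [-0.56, -0.53, -0.2]]' --turn '[[0, 0, 0], [0, 0, 0], [0, 0, 0], [0, 0, 0], [0, 0, 0], [0, 0, 0], [0, 0, 0], [0, 0, 0]]' --hand 0

```text
clock: 1.85
tcp_pos: [0.4345, 0.2409, 0.3472]
orientation: [0.718, 3.056, 0.005]
contact_force: [-0.1, -0.1, -0.3]
grip_width: 0.0856
```

Emit:
carry_out --offset '[[-0.07, -0.07, 0], [-0.14, -0.14, 0], [-0.21, -0.21, 0], [-0.28, -0.28, 0], [-0.35, -0.35, 0], [-0.42, -0.42, 0], [-0.49, -0.49, 0], [-0.56, -0.53, 0]]' --turn '[[0, 0, 0.05], [0, 0, 0.1], [0, 0, 0.15], [0, 0, 0.2], [0, 0, 0.25], [0, 0, 0.3], [0, 0, 0.34], [0, 0, 0.36]]'

```text
clock: 2.65
tcp_pos: [0.5655, -0.1236, 0.346]
orientation: [1.515, 2.751, 0.0]
contact_force: [1.4, 0.6, 0.2]
grip_width: 0.0854
```

```bash
python3 - <<'E'
from h import *
o=r.get_obs();print(o["clock"],o["tcp_pos"],o["contact_force"])
plan([.610,-.249,.12],-1.015)
E
```

```text
2.65 [ 0.56549566 -0.12364752  0.34598461] [1.44572761 0.64300095 0.21628723]
off [-0.2591 -0.0589  0.4522] turn [0.0003 0.0006 0.0053] yaw0 2.134
```

Emit:
carry_out --offset '[[-0.06, -0.015, 0.06], [-0.12, -0.03, 0.12], [-0.18, -0.045, 0.18], [-0.24, -0.055, 0.23], [-0.26, -0.06, 0.29], [-0.26, -0.06, 0.29], [-0.26, -0.06, 0.29]]' --turn '[[0, 0, 0], [0, 0, 0], [0, 0, 0], [0, 0, 0.005], [0, 0, 0.005], [0, 0, 0.005], [0, 0, 0.005]]'

```text
clock: 3.35
tcp_pos: [0.6106, -0.2449, 0.2003]
orientation: [-1.518, -2.749, 0.0]
contact_force: [0.2, 0.4, 1.1]
grip_width: 0.0854
```

```bash
python3 - <<'E'
from h import *
f=imaging.grab_frame("wrist");im=f["pixels"][:,:,::-1].copy();cv2.imwrite("pics/w1.png",im)
print(r.get_obs()["tcp_pos"],(-np.array(f["R"]).T@np.array(f["t"])).round(3))
for d in outline_of("device","wrist"):
    m=d["region"];v,u=np.nonzero(m);w=ray(f,(u.mean(),v.mean()),.014);print(round(d["score"],2),m.sum(),w.round(4),u.min(),u.max(),v.min(),v.max())
    if np.hypot(w[0]-.61,w[1]+.25)<.03:
        s=fitbox([f],[m.astype(float)],(.61,-.249,[-1.1,-.9]),(-.036,.036),(-.017,.017),(0,.014));print(s.x.round(4),s.fun); plan([*s.x[:2],.01],s.x[2])
E
```

```text
[ 0.61131424 -0.24467881  0.20146233] [ 0.568 -0.174  0.33 ]
0.86 2653 [ 0.61   -0.2473  0.014 ] 260 296 148 223
[ 0.6114 -0.2499 -1.0244] 0.0728527822738594
off [-0.0082 -0.0069  0.3841] turn [0.0014 0.0008 0.0109] yaw0 2.134
0.85 2471 [ 0.568  -0.3553  0.014 ] 148 226 223 280
```

View pics/w1.png

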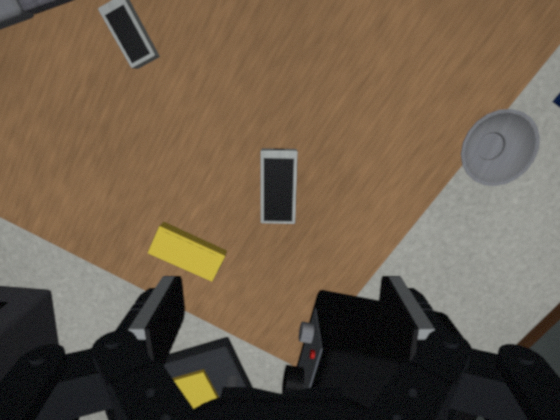

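Wrist view: the device at (279,187) lies along the tool's x axis, and the space beside it is clear. The yellow case is at (187,252), clear of the fingers. I descend.

Emit:
carry_out --offset '[[-0.008, -0.007, 0.08], [-0.008, -0.007, 0.16], [-0.008, -0.007, 0.24], [-0.008, -0.007, 0.3], [-0.008, -0.007, 0.32], [-0.008, -0.007, 0.32], [-0.008, -0.007, 0.32], [-0.008, -0.007, 0.32]]' --turn '[[0, 0, 0.01], [0, 0, 0.01], [0, 0, 0.01], [0, 0, 0.01], [0, 0, 0.01], [0, 0, 0.01], [0, 0, 0.01], [0, 0, 0.01]]' --hand 0.3 --force 30

```text
clock: 4.25
tcp_pos: [0.6115, -0.2512, 0.0427]
orientation: [1.537, 2.735, 0.001]
contact_force: [-0.3, -0.1, 0.4]
grip_width: 0.0599
```

```bash
python3 - <<'E'
from h import *
o=r.get_obs();print(r.nose_length,o["tcp_pos"],o["grip_width"],o["contact_force"])
plan([.6112,-.2495,.014],-1.02)
E
```

```text
0.014 [ 0.61146268 -0.25116348  0.04274211] 0.05991430272196944 [-0.29912665 -0.12225703  0.43772173]
off [0.0033 0.0011 0.0575] turn [ 0.0017  0.0019 -0.0027] yaw0 2.117
```

Emit:
carry_out --offset '[[0.003, 0.001, 0.02], [0.003, 0.001, 0.04], [0.003, 0.001, 0.052], [0.003, 0.001, 0.055], [0.003, 0.001, 0.055]]' --turn '[[0, 0, 0], [0, 0, 0], [0, 0, 0], [0, 0, 0], [0, 0, 0]]'

```text
clock: 4.75
tcp_pos: [0.6091, -0.2491, 0.0122]
orientation: [-1.539, -2.738, 0.001]
contact_force: [1.4, -0.9, -0.6]
grip_width: 0.0601
```

Emit:
carry_out --offset '[[0, 0, 0], [0, 0, 0], [0, 0, 0], [0, 0, 0], [0, 0, 0], [0, 0, 0], [0, 0, 0]]' --turn '[[0, 0, 0], [0, 0, 0], [0, 0, 0], [0, 0, 0], [0, 0, 0], [0, 0, 0], [0, 0, 0]]' --hand 1 --force 40

```text
clock: 5.45
tcp_pos: [0.6101, -0.2495, 0.0136]
orientation: [1.539, 2.737, 0.0]
contact_force: [-0.2, -0.6, 5.6]
grip_width: 0.0326
```

Emit:
carry_out --offset '[[0, 0, -0.02], [0, 0, -0.06], [0, 0, -0.12], [0, 0, -0.18], [0, 0, -0.24], [0, 0, -0.27], [0, 0, -0.27]]' --turn '[[0, 0, 0], [0, 0, 0], [0, 0, 0], [0, 0, 0], [0, 0, 0], [0, 0, 0], [0, 0, 0]]'

```text
clock: 6.15
tcp_pos: [0.6106, -0.2496, 0.15]
orientation: [1.538, 2.735, 0.002]
contact_force: [-0.2, 0.5, -1.2]
grip_width: 0.0328
```

```bash
python3 - <<'E'
from h import *
o=r.get_obs();print(o["tcp_pos"],o["grip_width"],o["contact_force"])
plan([.515,-.15,.15],.134); plan([.5232,-.0075,.15],.134)
f=imaging.grab_frame("wrist");cv2.imwrite("pics/w2.png",f["pixels"][:,:,::-1])
E
```

```text
[ 0.61059679 -0.24955361  0.15002071] 0.03284358136559505 [-0.17604699  0.45455591 -1.20616906]
off [ 0.2695 -0.0599 -0.0009] turn [ 5.000e-04  2.700e-03 -7.722e-01] yaw0 2.117
off [ 0.5044  0.1022 -0.0011] turn [ 5.000e-04  2.700e-03 -7.722e-01] yaw0 2.117
```

View pics/w2.png

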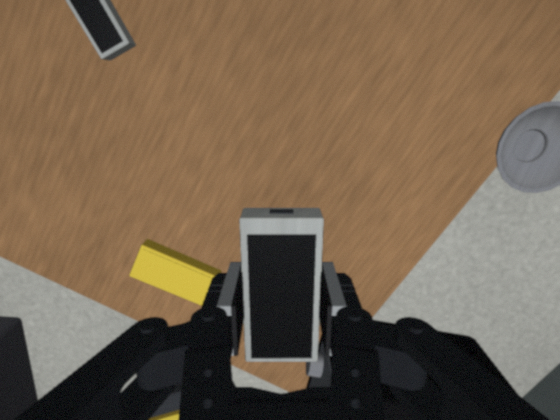

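Wrist view: the case is held level between the pads, spanning rows 210–361. I carry it toward the nest from the side.

Emit:
carry_out --offset '[[0.03, -0.01, 0], [0.08, -0.02, 0], [0.12, -0.03, 0], [0.16, -0.04, 0], [0.2, -0.045, 0], [0.24, -0.055, 0], [0.27, -0.06, 0], [0.27, -0.06, 0]]' --turn '[[0, 0, -0.09], [0, 0, -0.19], [0, 0, -0.29], [0, 0, -0.39], [0, 0, -0.49], [0, 0, -0.59], [0, 0, -0.69], [0, 0, -0.77]]'

```text
clock: 7.0
tcp_pos: [0.5109, -0.1469, 0.1456]
orientation: [0.218, -3.129, -0.004]
contact_force: [0.2, 0.7, -1.0]
grip_width: 0.0332
```

```bash
python3 - <<'E'
from h import *
f=imaging.grab_frame("wrist");f=imaging.grab_frame("wrist");o=r.get_obs();print(o["tcp_pos"],o["joints"])
M=Ro.from_rotvec(o["orientation"])
for d in outline_of("device","wrist")[:2]:
    m=d["region"];v,u=np.nonzero(m);print(d["score"],m.sum(),u.min(),u.max(),v.min(),v.max())
for uv in((243,220),(321,218),(317,361),(248,361)):
    print((M.inv().apply(ray(f,uv,o["tcp_pos"][2]+.0005)-o["tcp_pos"])).round(4))
plan([.5232,-.0075,.15],.134)
E
```

```text
[ 0.51235518 -0.14858432  0.14619932] [-0.01736552  0.37412566  0.22579521  1.99599267 -0.11650229  0.78667368
  1.97920282]
0.98 4040 0 54 185 271
0.68 12012 240 323 207 361
[ 0.0335 -0.0146 -0.0004]
[ 0.0347  0.0166 -0.0004]
[-0.0364  0.0181 -0.0006]
[-0.0367 -0.014  -0.0006]
off [-0.0568  0.2781 -0.007 ] turn [ 0.0007 -0.0015 -0.0039] yaw0 -3.013
```

Emit:
carry_out --offset '[[-0.015, 0.06, 0], [-0.03, 0.14, 0], [-0.045, 0.22, 0], [-0.055, 0.27, 0], [-0.057, 0.278, 0.03], [-0.057, 0.278, 0.06], [-0.057, 0.278, 0.08], [-0.057, 0.278, 0.08]]' --turn '[[0, 0, 0], [0, 0, -0.004], [0, 0, -0.004], [0, 0, -0.004], [0, 0, -0.004], [0, 0, -0.004], [0, 0, -0.004], [0, 0, -0.004]]'

```text
clock: 7.95
tcp_pos: [0.5226, -0.0083, 0.106]
orientation: [0.211, -3.131, 0.001]
contact_force: [-0.0, -0.1, -0.7]
grip_width: 0.0334
```

```bash
python3 - <<'E'
from h import *
f=imaging.grab_frame("wrist");f=imaging.grab_frame("wrist");o=r.get_obs();print(o["tcp_pos"],o["contact_force"])
im=f["pixels"][:,:,::-1].copy()
# predicted nest walls / base outline
for h,z,c in(((-.060,.112,-.033,.033),.02,(0,0,255)),((-.047,.047,-.028,.028),.047,(0,255,0))):
    P=box((.5232,-.0075,.134),h[:2],h[2:],(z,))[[0,1,3,2]]
    cv2.polylines(im,[np.round(proj(f,P)).astype(np.int32)],True,c,1)
cv2.imwrite("pics/w3.png",im)
plan([.5232,-.0075,.0475],.134)
E
```

```text
[ 0.5238709  -0.00832006  0.10759389] [ 0.21240731 -0.51981889 -0.40722119]
off [0.001  0.0018 0.1202] turn [-0.0001 -0.0004  0.0005] yaw0 -3.007
```

View pics/w3.png

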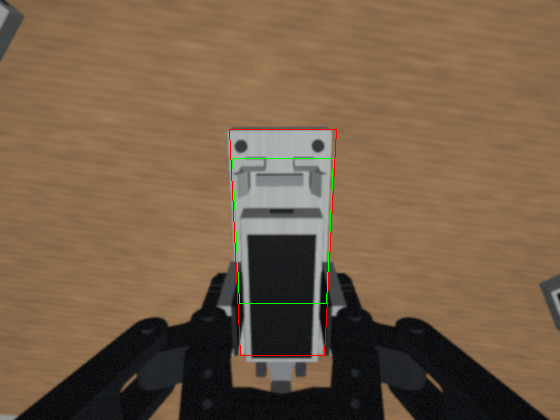

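Wrist view: the projected base outline (red) lies on the real base to within about 1 mm, and the case is centred over it. I lower it slowly.

Emit:
carry_out --offset '[[0.001, 0.001, 0.03], [0.001, 0.001, 0.06], [0.001, 0.001, 0.08], [0.001, 0.001, 0.09], [0.001, 0.001, 0.1], [0.001, 0.001, 0.106], [0.001, 0.001, 0.112], [0.001, 0.001, 0.112]]' --turn '[[0, 0, 0], [0, 0, 0], [0, 0, 0], [0, 0, 0], [0, 0, 0], [0, 0, 0], [0, 0, 0], [0, 0, 0]]'

```text
clock: 8.85
tcp_pos: [0.5233, -0.0074, 0.0517]
orientation: [-0.214, 3.134, -0.0]
contact_force: [-0.2, -0.8, -0.4]
grip_width: 0.0331
```

```bash
python3 - <<'E'
from h import *
imaging.grab_frame("top");o=r.get_obs();print(o["tcp_pos"],o["contact_force"],o["moment"],o["grip_width"]);plan([.5232,-.0075,.0475],.134)
E
```

```text
[ 0.52337715 -0.00739231  0.05187714] [ 0.22819376 -0.08152257 -1.39908871] [-0.02116622  0.03381814 -0.05458207] 0.032422241803940835
off [ 0.0004 -0.0002  0.0088] turn [0.     0.0001 0.0017] yaw0 -3.005
```

Emit:
carry_out --offset '[[0, 0, 0.004], [0, 0, 0.008], [0, 0, 0.01], [0, 0, 0.01], [0, 0, 0.01]]' --turn '[[0, 0, 0], [0, 0, 0], [0, 0, 0], [0, 0, 0], [0, 0, 0]]'

```text
clock: 9.4
tcp_pos: [0.5233, -0.0076, 0.0468]
orientation: [0.214, -3.134, 0.0]
contact_force: [-0.4, -0.8, 1.2]
grip_width: 0.0331
```

Emit:
carry_out --offset '[[0, 0, 0], [0, 0, 0], [0, 0, 0], [0, 0, 0], [0, 0, 0]]' --turn '[[0, 0, 0], [0, 0, 0], [0, 0, 0], [0, 0, 0], [0, 0, 0]]' --hand 0.35

```text
clock: 9.9
tcp_pos: [0.5234, -0.0073, 0.0468]
orientation: [-0.215, 3.134, 0.0]
contact_force: [-0.1, -0.9, 0.0]
grip_width: 0.0555
```

Emit:
carry_out --offset '[[0, 0, -0.02], [0, 0, -0.06], [0, 0, -0.12], [0, 0, -0.2], [0, 0, -0.28], [0, 0, -0.34], [0, 0, -0.38], [0, 0, -0.38]]' --turn '[[0, 0, 0], [0, 0, 0], [0, 0, 0], [0, 0, 0], [0, 0, 0], [0, 0, 0], [0, 0, 0], [0, 0, 0]]'

```text
clock: 10.7
tcp_pos: [0.5251, -0.0074, 0.2406]
orientation: [-0.214, 3.128, 0.001]
contact_force: [0.1, 0.4, -0.0]
grip_width: 0.0556
```

```bash
python3 - <<'E'
from h import *
f=imaging.grab_frame("wrist");f=imaging.grab_frame("wrist");o=r.get_obs();print(o["tcp_pos"],o["contact_force"],o["grip_width"])
im=f["pixels"][:,:,::-1].copy()
P=box((.5232,-.0075,.134),(-.036,.036),(-.017,.017),(.048,))[[0,1,3,2]]
print(proj(f,P).round(1).tolist())
cv2.imwrite("pics/w4.png",np.vstack([im]))
for n in("top","scene"):
    g=imaging.grab_frame(n);R=np.array(g["R"]);t=np.array(g["t"])
    for d in look_for("lever_knob",n)[:2]: print(n,round(d["score"],2),(R.T@(np.array(d["xyz"])-t)).round(4))
    i=g["pixels"][:,:,::-1];u,v=proj(g,[[.62,.006,.22]])[0].astype(int)
    c=cv2.resize(i[v-24:v+24,u-24:u+24],(384,384),interpolation=cv2.INTER_CUBIC);cv2.imwrite(f"/tmp/{n}.png",c)
    print(n,"crop origin",u-24,v-24)
cv2.imwrite("pics/knob.png",np.hstack([cv2.imread("/tmp/top.png"),cv2.imread("/tmp/scene.png")]))
E
```

```text
[ 0.52315676 -0.00740396  0.23716862] [ 0.86783533  0.61969095 -0.18617692] 0.05528494857034057
[[262.5, 142.0], [299.3, 142.1], [297.9, 215.2], [263.7, 215.1]]
top crop origin 242 138
scene 0.88 [ 6.298e-01 -3.000e-04  1.733e-01]
scene crop origin 267 170
```

View pics/w4.png

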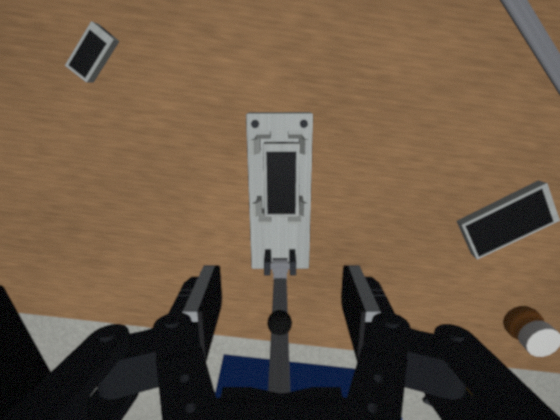

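View pics/knob.png

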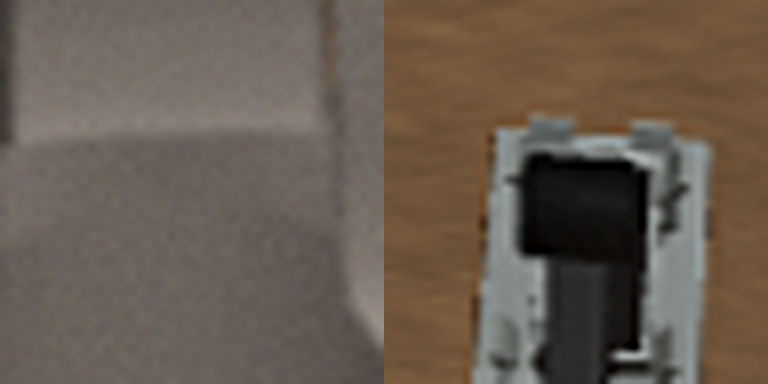

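Wrist view: the case sits in the nest, with its corners at (264,143)–(299,216), where predicted. The scene crop shows the knob centre at about pixel (291.8,195.8), from which I solve the lever angle.

```bash
cat >> h.py <<'E'
N=np.array([.5232,-.0075]);YAW=.134;U=np.array([np.cos(YAW),np.sin(YAW)])
def knob(a):
    x=.094-.172*np.cos(a)+.016*np.sin(a);return np.array([*(N+U*x),.044+.172*np.sin(a)+.016*np.cos(a)])
E
python3 - <<'E'
from h import *
g=imaging.grab_frame("scene")
t=cv2.imread("pics/top0.png");s=cv2.cvtColor(g["pixels"],cv2.COLOR_RGB2GRAY)
m=(s<28).astype(np.uint8);n,l,st,ce=cv2.connectedComponentsWithStats(m)
for i in range(1,n):
    if abs(ce[i][0]-292)<12 and abs(ce[i][1]-196)<15: print("scene",st[i],ce[i])
tg=cv2.cvtColor(t,cv2.COLOR_BGR2GRAY);m=(tg<45).astype(np.uint8);n,l,st,ce=cv2.connectedComponentsWithStats(m)
for i in range(1,n):
    if abs(ce[i][0]-267)<12 and abs(ce[i][1]-164)<15: print("top",st[i],ce[i])
f=imaging.grab_frame("top")
for a in np.arange(1.5,1.81,.05): print(round(a,2),knob(a).round(3),proj(g,knob(a)).round(1),proj(f,knob(a)).round(1))
plan([*(N+U*.07),.32],YAW)
E
```

```text
scene [284 189  16  30 242] [292.57024793 198.55785124]
top [261 157  12  11 101] [266.44554455 162.01980198]
top [265 171   7   8  46] [267.95652174 174.32608696]
1.5 [0.62  0.006 0.217] [[291.6 195.9]] [[266.5 162.5]]
1.55 [0.629 0.007 0.216] [[291.3 200. ]] [[266.  158.5]]
1.6 [0.637 0.008 0.215] [[290.9 204.2]] [[265.5 154.5]]
1.65 [0.646 0.009 0.214] [[290.6 208.5]] [[265.1 150.7]]
1.7 [0.654 0.01  0.213] [[290.3 213. ]] [[264.6 147. ]]
1.75 [0.662 0.011 0.21 ] [[289.9 217.6]] [[264.2 143.5]]
1.8 [0.671 0.012 0.208] [[289.6 222.3]] [[263.8 140.1]]
off [-0.1404 -0.0007 -0.1685] turn [-0.0001 -0.0012  0.0018] yaw0 -3.005
```

Both cameras give a lever angle of about 1.5, with the knob at (0.620, 0.006, 0.217). I go above it.

Emit:
carry_out --offset '[[0, 0, -0.06], [0, 0, -0.1], [-0.06, 0, -0.11], [-0.12, 0, -0.11], [-0.18, 0, -0.11], [-0.197, 0, -0.11], [-0.197, 0, -0.11], [-0.197, 0, -0.11]]' --turn '[[0, 0, 0], [0, 0, 0], [0, 0, 0], [0, 0, 0], [0, 0, 0], [0, 0, 0], [0, 0, 0], [0, 0, 0]]'

```text
clock: 11.9
tcp_pos: [0.6199, 0.0057, 0.2912]
orientation: [0.214, -3.133, 0.0]
contact_force: [-0.5, -0.1, 0.3]
grip_width: 0.0556
```

```bash
python3 - <<'E'
from h import *
o=r.get_obs();print(o["tcp_pos"]);k=knob(1.5);print(k)
plan(k-[0,0,.005],YAW)
E
```

```text
[0.61991135 0.00565639 0.29116844]
[0.62011645 0.0055651  0.21670093]
off [-0.0007 -0.0002  0.1589] turn [-0.0001 -0.0012  0.0015] yaw0 -3.005
```

Emit:
carry_out --offset '[[0, 0, 0.05], [0, 0, 0.1], [0, 0, 0.14], [0, 0, 0.158], [0, 0, 0.158], [0, 0, 0.158]]' --turn '[[0, 0, 0], [0, 0, 0], [0, 0, 0], [0, 0, 0], [0, 0, 0], [0, 0, 0]]'

```text
clock: 12.5
tcp_pos: [0.621, 0.0059, 0.2138]
orientation: [-0.214, 3.133, 0.0]
contact_force: [-0.3, 0.5, 0.4]
grip_width: 0.0555
```

Emit:
carry_out --offset '[[0, 0, 0], [0, 0, 0], [0, 0, 0], [0, 0, 0], [0, 0, 0], [0, 0, 0]]' --turn '[[0, 0, 0], [0, 0, 0], [0, 0, 0], [0, 0, 0], [0, 0, 0], [0, 0, 0]]' --hand 1 --force 40

```text
clock: 13.1
tcp_pos: [0.6218, 0.0046, 0.2143]
orientation: [-0.213, 3.132, -0.002]
contact_force: [-0.0, -4.4, 7.2]
grip_width: 0.0252
```

```bash
python3 - <<'E'
from h import *
o=r.get_obs();print(o["tcp_pos"],o["contact_force"],o["moment"],o["grip_width"],o["clock"])
T=Ro.from_rotvec(o["orientation"]);k0=knob(1.5)
for a in list(np.arange(1.4,.15,-.1))+[.2,.15,.1,.085,.05,0,-.02]: print(round(a,3),(T.inv().apply(knob(a)-k0)/.5).round(3).tolist())
E
```

```text
[0.62181624 0.00458141 0.21425389] [-0.03172216 -4.36196446  7.20457334] [-0.78288893  0.08478773  0.14474559] 0.025226628971086015 13.1
1.4 [0.035, 0.0, 0.001]
1.3 [0.069, 0.0, 0.005]
1.2 [0.102, 0.0, 0.013]
1.1 [0.135, 0.0, 0.024]
1.0 [0.167, 0.0, 0.038]
0.9 [0.196, 0.0, 0.056]
0.8 [0.224, 0.0, 0.076]
0.7 [0.25, 0.001, 0.099]
0.6 [0.274, 0.001, 0.124]
0.5 [0.294, 0.001, 0.152]
0.4 [0.312, 0.001, 0.181]
0.3 [0.327, 0.001, 0.212]
0.2 [0.339, 0.001, 0.245]
0.2 [0.339, 0.001, 0.245]
0.15 [0.344, 0.001, 0.262]
0.1 [0.347, 0.001, 0.278]
0.085 [0.348, 0.001, 0.283]
0.05 [0.35, 0.001, 0.295]
0 [0.352, 0.001, 0.313]
-0.02 [0.353, 0.001, 0.319]
```

Emit:
carry_out --offset '[[0.017, 0, 0], [0.035, 0, 0.001], [0.052, 0, 0.003], [0.069, 0, 0.005], [0.086, 0, 0.009], [0.102, 0, 0.013], [0.119, 0, 0.018], [0.135, 0, 0.024]]' --turn '[[0, 0, 0], [0, 0, 0], [0, 0, 0], [0, 0, 0], [0, 0, 0], [0, 0, 0], [0, 0, 0], [0, 0, 0]]'

```text
clock: 13.9
tcp_pos: [0.5564, -0.0046, 0.2032]
orientation: [-0.212, 3.128, -0.002]
contact_force: [1.5, -5.1, 10.8]
grip_width: 0.0253
```

```bash
cat > st.py <<'E'
from h import *
o=r.get_obs();p=o["tcp_pos"];print(p.round(4),o["contact_force"].round(1),o["moment"].round(2),round(o["grip_width"],4),o["clock"])
d=np.array([(p[:2]-N)@U-.094,p[2]+.005-.044]);print("radius",np.hypot(*d),"nominal",np.hypot(.172,.016),"a",np.arctan2(d[1],-d[0])-np.arctan2(.016,.172))
E
python3 st.py
```

```text
[ 0.5564 -0.0046  0.2032] [ 1.5 -5.1 10.8] [-0.94 -0.67  0.13] 0.0253 13.9
radius 0.17506749486596282 nominal 0.17274258305351345 a 1.1241441098321827
```

Emit:
carry_out --offset '[[0.016, -0.001, 0.005], [0.032, -0.001, 0.011], [0.047, -0.001, 0.02], [0.061, -0.001, 0.029], [0.075, -0.001, 0.039], [0.089, -0.001, 0.049], [0.102, -0.001, 0.06], [0.115, -0.001, 0.072]]' --turn '[[0, 0, 0], [0, 0, 0], [0, 0, 0], [0, 0, 0], [0, 0, 0], [0, 0, 0], [0, 0, 0], [0, 0, 0]]'

```text
clock: 14.7
tcp_pos: [0.4974, -0.013, 0.1658]
orientation: [-0.212, 3.133, -0.002]
contact_force: [-2.9, -6.1, 7.7]
grip_width: 0.0256
```

```bash
python3 st.py
```

```text
[ 0.4974 -0.013   0.1658] [-2.9 -6.1  7.7] [-1.15 -0.11  0.09] 0.0256 14.7
radius 0.1747823874612679 nominal 0.17274258305351345 a 0.7185902187422125
```

Emit:
carry_out --offset '[[0.013, -0.001, 0.012], [0.024, -0.002, 0.025], [0.044, -0.002, 0.053], [0.053, -0.002, 0.067], [0.062, -0.002, 0.082], [0.077, -0.002, 0.113], [0.084, -0.002, 0.129], [0.089, -0.002, 0.146]]' --turn '[[0, 0, 0], [0, 0, 0], [0, 0, 0], [0, 0, 0], [0, 0, 0], [0, 0, 0], [0, 0, 0], [0, 0, 0]]'

```text
clock: 15.5
tcp_pos: [0.4519, -0.0194, 0.0914]
orientation: [0.213, -3.132, 0.001]
contact_force: [-3.8, -4.9, 5.0]
grip_width: 0.0253
```

```bash
python3 st.py
```

```text
[ 0.4519 -0.0194  0.0914] [-3.8 -4.9  5. ] [-0.87  0.29  0.1 ] 0.0253 15.5
radius 0.17430983779076126 nominal 0.17274258305351345 a 0.2128794611100331
```

Emit:
carry_out --offset '[[0.004, -0.002, 0.017], [0.008, -0.002, 0.033], [0.01, -0.002, 0.042], [0.011, -0.002, 0.05], [0.012, -0.002, 0.056], [0.013, -0.002, 0.062], [0.013, -0.002, 0.062]]' --turn '[[0, 0, 0], [0, 0, 0], [0, 0, 0], [0, 0, 0], [0, 0, 0], [0, 0, 0], [0, 0, 0]]'

```text
clock: 16.2
tcp_pos: [0.4454, -0.0204, 0.0604]
orientation: [0.214, -3.131, -0.0]
contact_force: [-6.1, -1.9, 4.5]
grip_width: 0.0254
```

```bash
python3 st.py
```

```text
[ 0.4454 -0.0204  0.0604] [-6.1 -1.9  4.5] [-0.35  0.51  0.09] 0.0254 16.2
radius 0.1741184346965162 nominal 0.17274258305351345 a 0.030215437740921294
```

Emit:
carry_out --offset '[[0.002, 0, 0.004], [0.002, 0, 0.007], [0.002, 0, 0.01], [0.002, 0, 0.01], [0.002, 0, 0.01]]' --turn '[[0, 0, 0], [0, 0, 0], [0, 0, 0], [0, 0, 0], [0, 0, 0]]' --force 60

```text
clock: 16.7
tcp_pos: [0.4449, -0.0204, 0.0558]
orientation: [0.214, -3.132, -0.001]
contact_force: [-5.1, -3.1, 5.7]
grip_width: 0.0251
```

```bash
python3 st.py
```

```text
[ 0.4449 -0.0204  0.0558] [-5.1 -3.1  5.7] [-0.35  0.42  0.05] 0.0251 16.7
radius 0.17409382306457188 nominal 0.17274258305351345 a 0.003679616803822172
```

Emit:
carry_out --offset '[[0, 0, 0.002], [0, 0, 0.004], [0, 0, 0.004], [0, 0, 0.004]]' --turn '[[0, 0, 0], [0, 0, 0], [0, 0, 0], [0, 0, 0]]'

```text
clock: 17.1
tcp_pos: [0.4448, -0.0205, 0.0537]
orientation: [0.214, -3.132, -0.001]
contact_force: [-5.5, -1.0, 6.3]
grip_width: 0.0253
```

```bash
python3 st.py
```

```text
[ 0.4448 -0.0205  0.0537] [-5.5 -1.   6.3] [-0.29  0.51  0.08] 0.0253 17.1
radius 0.17406948808954475 nominal 0.17274258305351345 a -0.007949889521321599
```

Emit:
carry_out --offset '[[0, 0, 0.002], [0, 0, 0.004], [0, 0, 0.004], [0, 0, 0.004]]' --turn '[[0, 0, 0], [0, 0, 0], [0, 0, 0], [0, 0, 0]]'

```text
clock: 17.5
tcp_pos: [0.4447, -0.0205, 0.0518]
orientation: [0.214, -3.132, -0.001]
contact_force: [-6.5, -1.8, 6.7]
grip_width: 0.0252
```

```bash
python3 st.py; python3 - <<'E'
from h import *
f=imaging.grab_frame("wrist");im=f["pixels"][:,:,::-1].copy()
g=imaging.grab_frame("scene");i=g["pixels"][:,:,::-1];u,v=proj(g,[[.51,-.0075,.05]])[0].astype(int)
c=cv2.resize(i[v-50:v+50,u-35:u+35],(294,420),interpolation=cv2.INTER_CUBIC)
cv2.imwrite("pics/p1.png",np.hstack([im[:,30:530],c]))
E
```

```text
[ 0.4447 -0.0205  0.0518] [-6.5 -1.8  6.7] [-0.35  0.53  0.05] 0.0252 17.5
radius 0.17404454894857635 nominal 0.17274258305351345 a -0.01934277848897438
```

View pics/p1.png

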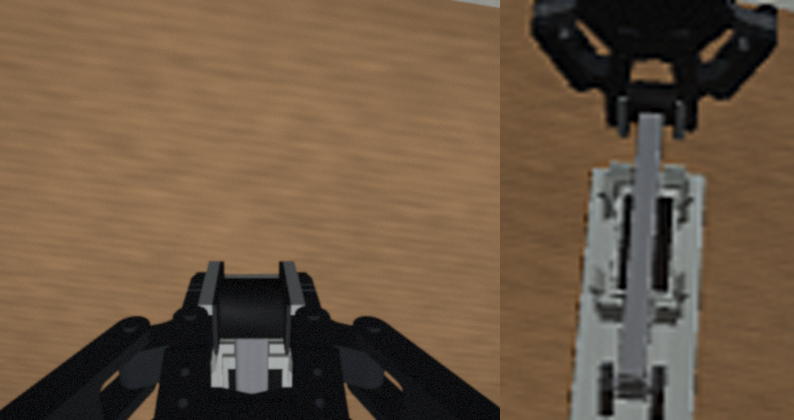

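Left, wrist view: the knob is held between the fingertips around (250,300). Right, scene view: the lever is down along the case, which sits in the nest. The force still rises slowly (spring only), so the stops are not reached yet. I keep pressing.

Emit:
carry_out --offset '[[0, 0, 0.002], [0, 0, 0.004], [0, 0, 0.006], [0, 0, 0.006], [0, 0, 0.006]]' --turn '[[0, 0, 0], [0, 0, 0], [0, 0, 0], [0, 0, 0], [0, 0, 0]]'

```text
clock: 18.1
tcp_pos: [0.4445, -0.0205, 0.0493]
orientation: [0.214, -3.132, -0.001]
contact_force: [-9.1, -2.1, 16.8]
grip_width: 0.0253
```

```bash
python3 st.py
```

```text
[ 0.4445 -0.0205  0.0493] [-9.1 -2.1 16.8] [-0.37  1.15  0.04] 0.0253 18.1
radius 0.1739949460853803 nominal 0.17274258305351345 a -0.0333829142266656
```

Emit:
carry_out --offset '[[0.001, 0, -0.001], [0.002, 0, -0.001], [0.002, 0, -0.001], [0.002, 0, -0.001], [0.002, 0, -0.001]]' --turn '[[0, 0, 0], [0, 0, 0], [0, 0, 0], [0, 0, 0], [0, 0, 0]]'

```text
clock: 18.6
tcp_pos: [0.4446, -0.0205, 0.0497]
orientation: [0.214, -3.134, -0.001]
contact_force: [-5.0, -1.6, 10.4]
grip_width: 0.0251
```

```bash
python3 st.py
```

```text
[ 0.4446 -0.0205  0.0497] [-5.  -1.6 10.4] [-0.25  0.59  0.1 ] 0.0251 18.6
radius 0.17401594166178164 nominal 0.17274258305351345 a -0.031003774757736288
```

The steep rise means the stops are reached. As the TCP is lower than expected for the knob, I check the heights independently before finishing.

Emit:
carry_out --offset '[[0, 0, 0.0005], [0, 0, 0.0005], [0, 0, 0.0005]]' --turn '[[0, 0, 0], [0, 0, 0], [0, 0, 0]]'

```text
clock: 18.9
tcp_pos: [0.4445, -0.0205, 0.0496]
orientation: [0.214, -3.134, -0.001]
contact_force: [-5.9, -1.6, 12.7]
grip_width: 0.0251
```

```bash
python3 st.py; python3 - <<'E'
from h import *
f=imaging.grab_frame("wrist");g=imaging.grab_frame("scene")
def crop(f,u,v,w,h,s): return cv2.resize(f["pixels"][v-h:v+h,u-w:u+w,::-1],None,fx=s,fy=s,interpolation=cv2.INTER_CUBIC)
def dr(im,f,P,o,s,c): cv2.polylines(im,[np.round((proj(f,P)-o+.5)*s).astype(np.int32)],True,c,1)
W=crop(f,280,320,70,60,5.0)
V=np.array([-U[1],U[0],0])
for a,c in((0,(0,255,0)),(.085,(0,0,255))):
    k=knob(a);t=np.linspace(0,2*np.pi,40)
    for e in(-.013,.013):
        P=k+e*V+.012*(np.outer(np.cos(t),[*U,0])+np.outer(np.sin(t),[0,0,1]));dr(W,f,P,(210,260),5,c)
u,v=proj(g,[[*N,.045]])[0].astype(int);S=crop(g,u,v,20,30,10)
S2=S.copy()
for z,c in((.040,(0,255,0)),(.048,(0,0,255))):
    dr(S2,g,box((*N,YAW),(-.036,.036),(-.017,.017),(z,))[[0,1,3,2]],(u-20,v-30),10,c)
cv2.imwrite("pics/p2.png",cv2.resize(np.hstack([S2,S]),(800,600)));cv2.imwrite("pics/p3.png",W)
E
```

```text
[ 0.4445 -0.0205  0.0496] [-5.9 -1.6 12.7] [-0.37  0.63  0.04] 0.0251 18.9
radius 0.1740042781108748 nominal 0.17274258305351345 a -0.03196752651677444
```

View pics/p2.png

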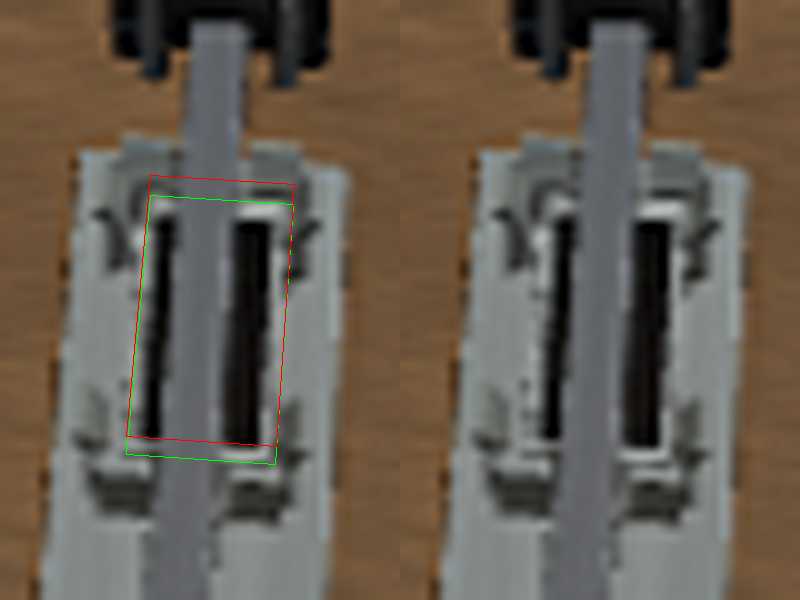

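View pics/p3.png

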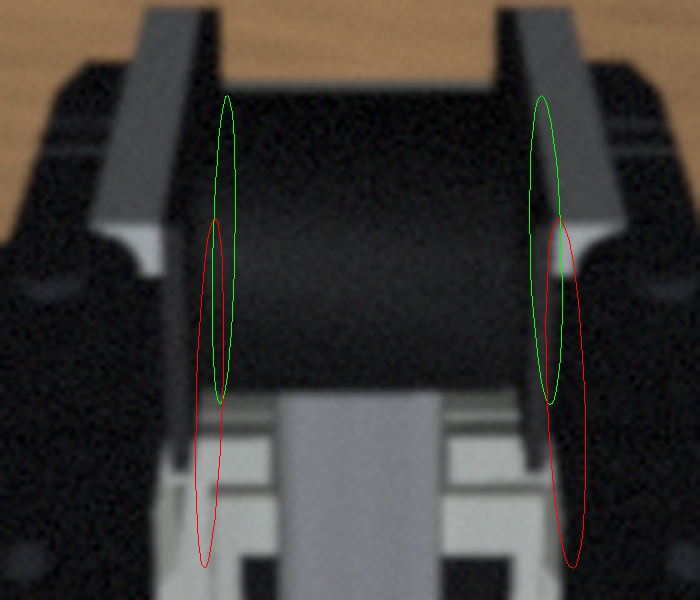

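The knob (rows 90–390) matches the level-lever outline in green, not the proud one in red. The case's silver rim matches the home height in green. I hand in.

```bash
python3 st.py; python3 -c "
from bench import r
print(r.hand_in())"
```

```text
[ 0.4445 -0.0205  0.0496] [-5.8 -1.  13.1] [-0.31  0.7   0.05] 0.025 19.0
radius 0.17402509251452142 nominal 0.17274258305351345 a -0.03187985399637753
the job is handed in; nothing more can be done
None
```

The middle-sized case is in the nest, face up and released. The lever is swung down over it by its knob, and I handed in at 19 s with the fingers still holding it down.

- **Force:** The arm read about 13 N down on the knob at hand-in, in the 8–15 N holding range. It peaked at about 17 N, or roughly 31 N on the case (limit 90 N). The force rose steeply at the end of travel, as it should when the case meets the hard stops.
- **Pictures:** In the last pictures the case's rim matched the fully-home outline, and the knob matched the level-lever outline. Neither matched the outlines for a case still standing proud.
- **Disagreement:** The lever angle worked out from the arm's own position came to -0.03 rad instead of 0. Most likely the knob shifted about 8 mm in the grip during the swing. The pictures and force agree with each other, so I went by them.
- **Bystanders:** I touched nothing else on purpose, but took no final picture of the whole bench to confirm it.

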